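Set the counter trip alarm

TASK

Set the shop's trip alarm for the night: draw its sprung striker arm back from the gong until it is just behind the trip catch, then ease it gently forward so that it hangs on the catch, and leave it there, let go. It is a hair trigger: do not let the arm snap forward or fire, do not over-draw it into the thin tell-tale flap behind the catch, and leave everything else on the counter alone.

Things in the scene. Friction and masses are not known exactly. Their poses are not given: they have to be found in the camera images.
- pivot (a point): pivot of the striker arm: a vertical axis on the alarm's brown wooden board (270 x 290 mm, 12 mm thick, screwed to the counter). The point is on the axis at the board's top face. Its frame is the board's: x, y along the edges, z up. At rest the arm points along the board's +y, its hammer on the gong; drawing it back turns it anticlockwise seen from above, until it points along about -x.
- gong (a point): top of the aluminium gong, a disc 72 mm wide whose top is 49 mm above the counter; fixed. The hammer rests against it before the alarm is set.
- slot (a point): middle of the catch's places, on the board's top face, 120 mm from the pivot along the board's -x. The catch is clamped in a slot along the board's y, each time at another, unreported place up to 24 mm either way, so the arm hooks at some joint value between 1.36 and 1.79 rad: find it by feel or by eye. Catch parts are at most 43 mm above the counter.
- striker (a joint): turn of the striker arm, rad: 0 at rest on the gong, grows anticlockwise (seen from above) as it is drawn back, stop at 2.1. Steel bar 140 mm long, 12 mm wide, 43 to 53 mm above the counter. Its spring always pulls it towards 0: about 4 N at the post at 0, rising evenly to 8 N at 1.5 rad.
- post (a point): centre of the black round grip post standing on the striker arm, 80 mm from the pivot axis: 16 mm in diameter, vertical, free from 58 to 112 mm above the counter (the point is at 84 mm). Nothing else on the board is higher than 58 mm above the counter.
- pin_low (a point): lower end of the 8 mm round steel pin under the arm, 120 mm from the pivot. Drawn past the catch, a light sprung lever, it pushes the sloped nose aside (2 to 5 N more at the post); the nose springs back behind it. Eased forward then, the load at the post drops to nothing within 10 mm. Not past yet: it stays 6 to 9 N. The catch slips if the arm snaps on to it or is pushed on by 4 N at the post.
- flap (a joint): tell-tale flap on the catch's foot, rad: thin upright aluminium plate 24 mm wide, 26 mm high; 0 upright, grows as the pin tips it over backwards. The pin meets it when the arm is drawn 0.13 rad (11 mm at the post) past the place where it hooks.
- charger_a_mid (a point): centre of a boxed charger, grey plastic box 85 x 60 x 46 mm, lying on the board's +x -y corner; leave alone
- charger_b_mid (a point): centre of a second boxed charger of the same size on the counter; leave alone
- charger_c_mid (a point): centre of a third boxed charger of the same size on the counter; leave alone
- calculator_mid (a point): centre of the silver pocket calculator, 140 x 76 x 20 mm, lying on the counter; leave alone

How it is judged:
By the outcome, as a careful person would: the job done as asked, in the order asked, and still so for the second after the job is handed in, with the robot touching nothing.
It also fails if it takes over 72 s, if anything falls off the work surface, if the arm or the gripper's body presses on something with over 40 N, if the wrist force passes 120 N, or if a joint passes its speed limit or range.

ROBOT

A 6-joint arm with a two-finger parallel gripper is mounted at the origin on the work surface. World frame = base frame: x ahead of the robot, y to its left, z up, the work surface at z = 0. Lengths are in m, angles in rad, forces in N, time in s.
With the tool pointing down it reaches from about 0.375 to 0.975 m from the base axis. Payload 3.8 kg.
Tool frame: the origin (TCP) lies on the mounting face of the last link; the fingertips stand 173 mm ahead of it and the grasp point (between the pads) lies 155 mm ahead of it; z points along the fingers, y is the line along which they close (so a half turn about z gives the same grasp; the last joint's range is limited). The gripper opens to 85 mm and grips with 20 to 120 N. Pads are 22 mm wide; open, the fingers measure 114 mm over their backs; the gripper's body (76 mm by 85 mm) begins 54 mm behind the grasp point. The pads swing forward as they close: fully open they stand 13 mm farther back than shut.
Start: joints at [1.262, 0.264, 1.604, -0, 1.274, -0.037], TCP at [0.181, 0.65, 0.405] pointing down, gripper open.
Joint ranges: [-2.63, 2.63], [-0.94, 2.18], [0.31, 2.57], [-1.31, 4.45], [0, 2.66], [-2.55, 2.55]. Speed limits (rad/s): [2.57, 2.57, 3.14, 3.14, 3.14, 3.14].

INTERFACE

Orientations are given as a unit quaternion [w, x, y, z].
In Python, from station import bot gives the robot as it stands.
- The arm moves only by the tool play_rows, never from a script. Its argument "deltas" is text: rows parted by semicolons, each of 5 numbers parted by spaces: the shift along the tool's x, y, z scaled (see below), then the turn about the tool's z scaled (see below), then the opening, from -1 (shut) to 1 (fully open). A call has 1 to 10 rows; each row is the pose to reach, as a shift and turn from the pose commanded when the call began, along the tool's axes at that moment; what a row does not reach only later rows make up. The controller multiplies each number of a shift by 0.2 m and each number of a turn by 60 degrees. A row lasts 1/10 s, in which the tool goes at most 50 mm and 8.59 degrees, less where a joint would pass 70% of its speed; a pose out of reach is approached as far as the arm can. A call with a number of a shift or a turn outside -1 to 1 is refused whole. A call with a gripper value outside its range is refused whole. The fingers move at their own pace and stop on an object; the grip force is fixed at half the most. Time passes only in rows, so rows that repeat a pose let the fingers close. It gives the time, the measured TCP pose, the force, the opening and the grip force at its end, in the units of the state.
- bot.get_state(): the state, without advancing time (a new reading comes with each control period).
- bot.grab_frame(name): name is "side" or "top" or "wrist"; returns (picture, depth): 400x640x3 uint8, red, green, blue; 400x640 float32, m along the optical axis (not along the pixel's ray), 0 where there is no reading.
- bot.calibration(name): a dict with "vfov" (degrees; the focal length in pixels is half the picture's height over the tangent of half this angle, whatever the lens; pixels are square), "cx", "cy" (the principal point, pixels), "extrinsics" (4x4, takes a point from world to camera coordinates); the wrist camera has in their place "tool_from_camera" (4x4, takes a point from camera to tool coordinates, whose origin is the TCP and whose axes are the flange's). Camera axes: x right, y down, z forward; pixel columns grow to the right and rows downward; lengths in m; the calibration is good to about 2 mm. A picture is of the moment at which its call begins: read the wrist's pose just before it. calibration takes no time and is no camera call.
- bot.hand_in(): hands the job in; it is judged then, once.
Trained networks look in the newest picture that a camera, given by its name, has taken for a name from the list of things; names that differ only in an ending like _2 or _b are one class to them, and where a whole thing is asked for, a point or a joint stands for the part that bears it (a point fixed in the world has none). Each returns a list of dicts, best first, with "p" (0 to 1); they miss things now and then, are a little off and sometimes report something else, mostly with a low value. They report only what shows in the picture. A call takes as long as a camera call.
- bot.masks_of(target, camera): "region" (400x640 bool, what is visible of it).
- bot.place_of(target, camera): "location" ([x, y, z] in m, in the coordinates of the camera as it stood for that picture, good to about 4 mm: a listed point, or the origin of a listed thing).
The state is a dict: "t": time; "joints": joint angles; "joint_velocities": joint speeds; "joint_efforts": joint torques, N m; "position": TCP position; "eef_rot": TCP orientation; "force": force on the tool from outside, world axes, zero at the start; "ft_torque": the same for the moment, N m; "opening": finger opening in m; "grasp_force": force on a finger pad.
Only numpy, scipy, OpenCV 4.12 (cv2) and the standard library are available. Lean on these libraries where they do the work, as an engineer would, in place of code of your own. Each camera call takes 0.05 s, during which the arm holds its last target. There are 200 camera calls.

## Working session

There is one attempt and no reset: what is moved stays moved. The work goes in short steps, Python scripts to look and compute and a tool call to move; the robot and the scene stay as the last step left them, time stands still between calls to the robot, and variables do not carry over. Pictures are saved under pics/ and viewed, at most 10 in all, crops included, and the job is handed in when it is done.

Besides the shell and the picture viewer there is one more tool, called after ">>>" by a JSON object that holds its "fn" and its "kwargs", one argument or row to a line. play_rows: Moves the arm, as the interface text tells. Its arguments: {"type":"object","properties":{"deltas":{"type":"string"}},"required":["deltas"]}

```bash
mkdir -p pics
cat > h.py <<'E'
import numpy as np, cv2
from station import bot
from scipy.spatial.transform import Rotation as R
def q2R(q): return R.from_quat([q[1],q[2],q[3],q[0]]).as_matrix()
def tool():
    s=bot.get_state(); T=np.eye(4); T[:3,:3]=q2R(s['eef_rot']); T[:3,3]=s['position']; return T
def world_from_cam(n,T=None):
    c=bot.calibration(n)
    if n=='wrist': return (tool() if T is None else T)@np.array(c['tool_from_camera'])
    return np.linalg.inv(np.array(c['extrinsics']))
def look(n,names):
    T=tool(); im,d=bot.grab_frame(n); W=world_from_cam(n,T); out={}
    for t in names:
        r=bot.place_of(t,n)
        for k in r[:3]:
            p=W@np.append(k['location'],1); print(n,t,round(k['p'],2),np.round(p[:3],4))
    return im,d,W
def save(im,f): cv2.imwrite('pics/'+f,im[:,:,::-1])
E
python3 - <<'E'
from h import *
N=['pivot','gong','slot','post','pin_low','charger_a_mid','calculator_mid']
s=bot.get_state(); print(s['t'],np.round(s['position'],4),np.round(s['eef_rot'],4),s['opening'],np.round(tool()[:3,:3],3))
for n in ['top','side','wrist']:
    im,d,W=look(n,N if n!='side' else N[:5]); save(im,n+'0.png')
E
```

```text
0.0 [0.1811 0.6499 0.4034] [-2.000e-04  1.355e-01  9.908e-01 -1.100e-03] 0.08538010257876702 [[-0.963  0.268 -0.001]
 [ 0.268  0.963 -0.002]
 [ 0.    -0.002 -1.   ]]
top pivot 0.76 [ 0.551  -0.0648  0.0156]
top gong 0.84 [0.6286 0.0703 0.0478]
top gong 0.41 [0.5653 0.0179 0.0825]
top slot 0.72 [ 0.4339 -0.0426  0.0136]
top slot 0.67 [ 0.5514 -0.0656  0.0151]
top slot 0.2 [0.5713 0.0557 0.0197]
top post 0.84 [0.5695 0.0188 0.0842]
top pin_low 0.91 [0.5708 0.0547 0.0202]
top pin_low 0.68 [ 0.4354 -0.041   0.0118]
top calculator_mid 0.58 [ 0.5008 -0.2614  0.011 ]
side pivot 0.89 [ 0.553  -0.0611  0.012 ]
side gong 0.72 [0.6262 0.0733 0.05  ]
side slot 0.85 [ 0.4312 -0.04    0.0143]
side slot 0.64 [ 0.5051 -0.2628  0.0111]
side post 0.54 [0.5658 0.0145 0.0873]
side pin_low 0.68 [0.5718 0.0592 0.0239]
```

View pics/top0.png

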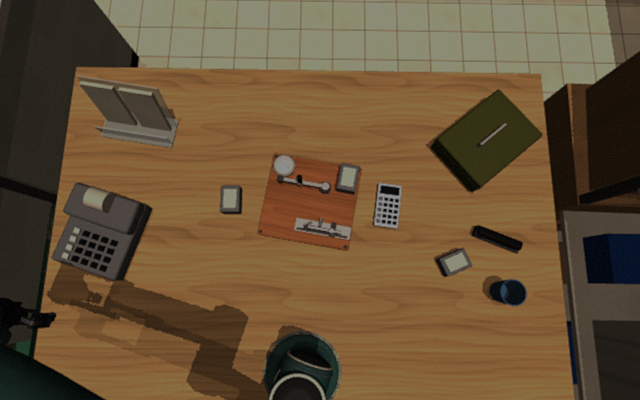

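View pics/side0.png

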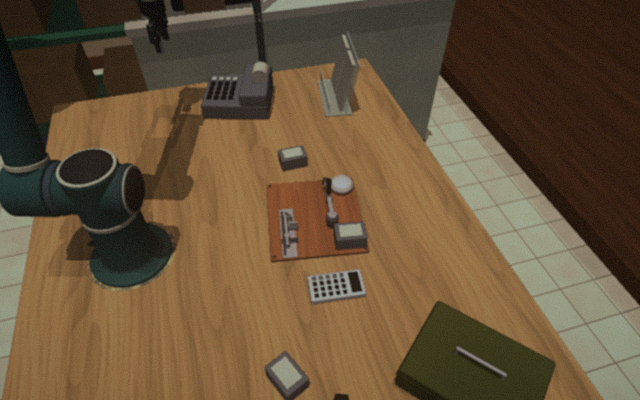

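The top view shows the gong at (284,165), the post near (300,180), the pivot at (325,187) and the catch strip at about (322,228). The side view agrees. The network points fit too: the pivot is 80 mm from the post and 120 mm from the slot, and the board yaw is about -11°. Next I move above the board.

>>> {"fn": "play_rows", "kwargs": {
  "deltas": "-0.1 -0.1 0 0 1;-0.3 -0.28 0 0 1;-0.5 -0.47 0 0 1;-0.7 -0.66 0 0 1;-0.9 -0.85 0 0 1;-0.98 -0.93 0 0 1;-1 -0.95 0 0 1"
}}

```text
t: 1.8
position: [0.3244, 0.4102, 0.4048]
eef_rot: [0.001, 0.137, 0.991, -0.001]
force: [-1.1, 0.7, -0.4]
opening: 0.0857
grasp_force: 0.0
```

>>> {"fn": "play_rows", "kwargs": {
  "deltas": "-0.15 -0.14 0 0 1;-0.35 -0.32 0 0 1;-0.55 -0.5 0 0 1;-0.75 -0.7 0 0 1;-0.9 -0.85 0 0 1;-0.98 -0.93 0 0 1;-1 -0.95 0 0 1;-1 -0.95 0 0 1"
}}

```text
t: 2.6
position: [0.4649, 0.1766, 0.4048]
eef_rot: [-0.0, 0.136, 0.991, 0.0]
force: [0.0, -0.3, -0.5]
opening: 0.0858
grasp_force: 0.0
```

Run:
```python
from h import *
s=bot.get_state(); print(s['t'],np.round(s['position'],4),np.round(s['joints'],3),np.round(s['force'],2))
im,d,W=look('wrist',['pivot','gong','slot','post','pin_low','charger_a_mid']); save(im,'w1.png')
im,d,W=look('wrist',['pivot','slot','post'])
```

```text
2.6 [0.4649 0.1766 0.4048] [ 3.130e-01 -7.600e-02  1.974e+00  1.000e-03  1.244e+00 -9.850e-01] [ 0.02 -0.27 -0.52]
wrist pivot 0.81 [ 0.5518 -0.0636  0.0098]
wrist gong 0.94 [0.624  0.068  0.0438]
wrist slot 0.82 [ 0.4348 -0.0415  0.0087]
wrist pin_low 0.6 [ 0.5526 -0.0595  0.0116]
wrist pin_low 0.55 [0.5703 0.0593 0.0175]
wrist charger_a_mid 0.81 [ 0.5802 -0.1323  0.0331]
wrist pivot 0.79 [ 0.5534 -0.0621  0.0119]
wrist slot 0.56 [ 0.4318 -0.0425  0.0118]
```

View pics/w1.png

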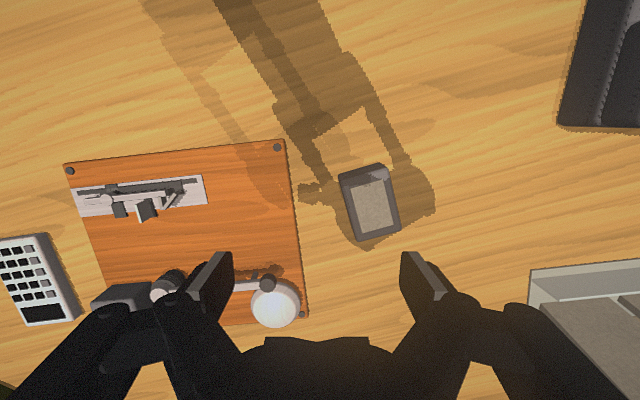

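>>> {"fn": "play_rows", "kwargs": {
  "deltas": "-0.1 -0.09 0 0.12 1;-0.25 -0.23 0 0.26 1;-0.4 -0.37 0 0.4 1;-0.55 -0.5 0 0.54 1;-0.65 -0.6 0 0.68 1;-0.7 -0.64 0 0.8 1;-0.7 -0.64 0 0.9 1;-0.7 -0.64 0 0.97 1;-0.7 -0.64 0 1 1;-0.7 -0.64 0 1 1"
}}

```text
t: 4.15
position: [0.5651, 0.0158, 0.4046]
eef_rot: [-0.0, 0.613, 0.79, -0.0]
force: [-0.1, -0.1, 0.1]
opening: 0.0855
grasp_force: 0.0
```

>>> {"fn": "play_rows", "kwargs": {
  "deltas": "0 0 0 0.12 1;0 0 0 0.24 1;0 0 0 0.34 1;0 0 0 0.41 1;0 0 0 0.41 1"
}}

```text
t: 4.65
position: [0.565, 0.016, 0.4047]
eef_rot: [-0.0, 0.767, 0.642, 0.0]
force: [1.0, 0.3, 0.5]
opening: 0.0853
grasp_force: 0.0
```

Run:
```python
from h import *
s=bot.get_state(); print(s['t'],np.round(s['position'],4),np.round(s['joints'],3),np.round(s['force'],2)); print(np.round(tool()[:3,:3],3))
im,d,W=look('wrist',['pivot','gong','slot','post','pin_low']); save(im,'w2.png')
im,d,W=look('wrist',['pivot','slot','post'])
```

```text
4.65 [0.565  0.016  0.4047] [-0.016  0.057  1.842  0.     1.242  0.161] [1.05 0.32 0.55]
[[ 0.176  0.984 -0.   ]
 [ 0.984 -0.176  0.   ]
 [ 0.    -0.    -1.   ]]
wrist pivot 0.8 [ 0.5523 -0.0614  0.0116]
wrist gong 0.77 [0.6243 0.0675 0.0469]
wrist slot 0.72 [ 0.4342 -0.045   0.009 ]
wrist post 0.97 [0.5672 0.0189 0.0857]
wrist pin_low 0.86 [0.5747 0.0579 0.0206]
wrist pivot 0.8 [ 0.5512 -0.0615  0.0125]
wrist slot 0.63 [ 0.4352 -0.0428  0.0117]
wrist post 0.73 [0.5632 0.0201 0.0854]
```

View pics/w2.png

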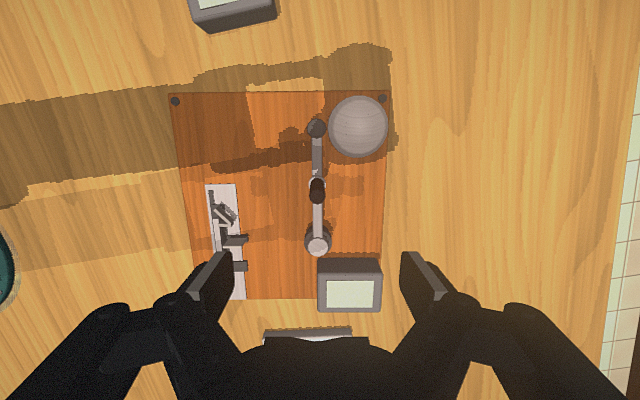

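In w2 the post is at (317,188), the pivot at (318,240) and the catch strip at about (225,240). I'll back-project a depth top-down map of the catch strip in board coordinates, and view an enlarged crop.

Run:
```python
from h import *
T=tool(); im,d=bot.grab_frame('wrist'); W=world_from_cam('wrist',T); c=bot.calibration('wrist')
f=200/np.tan(np.radians(c['vfov']/2)); v,u=np.mgrid[0:400,0:640]
P=np.stack([(u-c['cx'])/f*d,(v-c['cy'])/f*d,d],-1)@W[:3,:3].T+W[:3,3]
a=np.radians(-10.2); B=np.array([[np.cos(a),np.sin(a)],[-np.sin(a),np.cos(a)]])
q=(P[...,:2]-[0.552,-0.0625])@B.T*1000; z=P[...,2]*1000
m=(abs(q[...,0]+120)<28)&(abs(q[...,1])<60)&(z>17)&(z<60)&(d>0)
ix=np.full((26,14),0.)
for (x,y),h in zip(q[m],z[m]):
    i=int((60-y)/5); j=int((x+148)/4)
    if 0<=i<26 and 0<=j<14: ix[i,j]=max(ix[i,j],h)
print('cols x -148 step 4; rows y');
for i in range(24): print(60-5*i,' '.join('%3d'%k for k in ix[i]))
k=(abs(q[...,0])<12)&(z>70)&(z<120)&(q[...,1]>50)&(q[...,1]<110); print('post',np.median(q[k],0),z[k].max(),k.sum())
save(cv2.resize(im[170:310,180:340],None,fx=4,fy=4,interpolation=cv2.INTER_CUBIC),'c2.png')
```

```text
cols x -148 step 4; rows y
60   0   0   0   0   0   0   0   0   0   0   0   0   0   0
55   0   0   0   0   0   0   0   0   0   0   0   0   0   0
50   0   0   0   0   0   0   0   0   0   0   0   0   0   0
45   0   0   0  18  36  36  32   0   0   0   0   0   0   0
40   0   0   0   0  34  34  36  34   0   0   0   0   0   0
35   0   0   0  31  33  30  35  36  36   0   0   0   0   0
30   0   0   0  34  34  35  31  36  36  35   0   0   0   0
25   0   0   0  33  34  36  36  35  35  35   0   0   0   0
20   0   0   0  34  35  32   0   0   0  25   0   0   0   0
15   0   0   0  33  33  33   0   0   0   0   0   0   0   0
10   0   0   0  34  34  33   0   0   0   0   0   0   0   0
5   0   0   0  33  33  33   0   0   0   0   0   0   0   0
0   0   0   0  33  33  33  40  41  41  41  41  42  41   0
-5   0   0   0  34  34  33  41  41  41  41  42  41  40   0
-10   0   0   0  34  33  34   0   0   0   0   0   0   0   0
-15   0   0   0   0   0  27   0   0   0   0   0   0   0   0
-20   0   0   0   0   0   0   0   0   0   0   0   0   0   0
-25   0   0   0   0   0   0   0   0   0   0   0   0   0   0
-30   0   0   0   0   0   0   0   0   0   0   0   0   0   0
-35   0   0   0   0   0   0   0   0   0   0   0   0   0   0
-40   0   0   0   0   0   0   0   0   0   0   0  17   0   0
-45   0   0   0   0   0   0   0   0   0   0   0   0   0   0
-50   0   0   0   0   0   0   0   0   0   0   0   0   0   0
-55   0   0   0   0   0   0   0   0   0   0   0   0   0   0
post [-0.73485703 84.33802468] 113.05872125225913 317
```

View pics/c2.png

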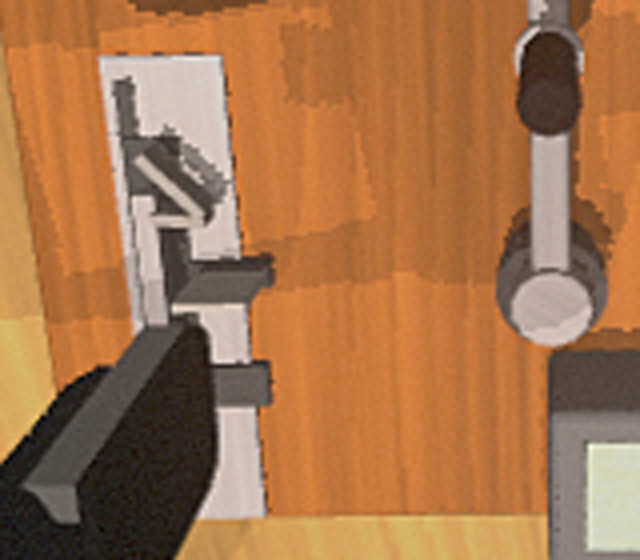

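The crop shows the sloped nose, with its hook face at about y=+22 mm in the board frame, and the flap plate at about y=-3 mm. The pin should therefore hook at y≈18, a joint value of about 1.42, and meet the flap at about 1.55. That matches the stated 0.13 rad. Now I descend around the post and close to a loose cage.

>>> {"fn": "play_rows", "kwargs": {
  "deltas": "0 0 0.1 0 1;0 0 0.25 0 1;0 0 0.4 0 1;0 0 0.55 0 1;0 0 0.68 0 1;0 0 0.77 0 1;0 0 0.81 0 1;0 0 0.81 0 1;0 0 0.81 0 1"
}}

```text
t: 6.1
position: [0.5656, 0.0159, 0.2436]
eef_rot: [0.0, 0.767, 0.642, 0.001]
force: [0.0, -0.0, -0.4]
opening: 0.0854
grasp_force: 0.0
```

>>> {"fn": "play_rows", "kwargs": {
  "deltas": "0 0 0 0 0.4;0 0 0 0 0;0 0 0 0 -0.2;0 0 0 0 -0.35;0 0 0 0 -0.4;0 0 0 0 -0.44;0 0 0 0 -0.44;0 0 0 0 -0.44;0 0 0 0 -0.44"
}}

```text
t: 7.0
position: [0.565, 0.0159, 0.2426]
eef_rot: [-0.0, 0.767, 0.642, -0.0]
force: [0.6, 0.3, -0.4]
opening: 0.024
grasp_force: 0.0
```

Run:
```python
from h import *
s=bot.get_state(); print(s['t'],np.round(s['position'],4),np.round(s['joints'],3),np.round(s['force'],2),s['opening'])
T=tool(); im,d,W=look('wrist',['post','pivot']); save(im,'w3.png')
```

```text
7.0 [0.565  0.0159 0.2426] [-0.016  0.213  1.989 -0.     0.94   0.162] [ 0.63  0.34 -0.36] 0.023990401289433493
wrist post 0.64 [0.5769 0.0562 0.0215]
wrist post 0.6 [0.5644 0.0193 0.0834]
wrist pivot 0.75 [ 0.5514 -0.063   0.0131]
```

View pics/w3.png

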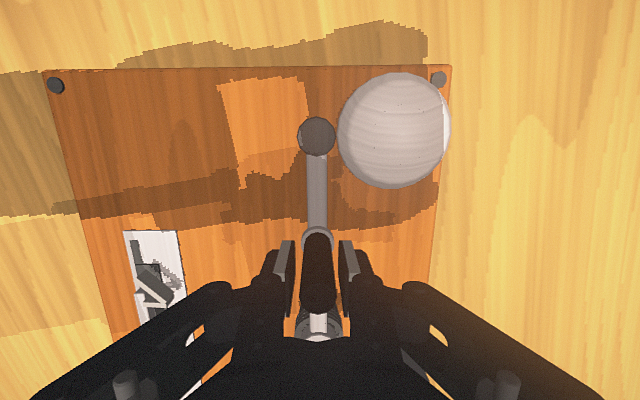

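The post at (318,265) sits centred between the pads. Now I draw it along the arc, turning the tool with it. Shifts are x=r(cosα-1), y=-r·sinα and turn=-α, with r=80 mm.

>>> {"fn": "play_rows", "kwargs": {
  "deltas": "0 -0.012 0 -0.029 -0.44;-0.002 -0.036 0 -0.086 -0.44;-0.004 -0.06 0 -0.143 -0.44;-0.01 -0.087 0 -0.21 -0.44;-0.017 -0.114 0 -0.277 -0.44;-0.026 -0.141 0 -0.344 -0.44;-0.036 -0.167 0 -0.411 -0.44;-0.049 -0.192 0 -0.478 -0.44;-0.061 -0.212 0 -0.535 -0.44;-0.07 -0.226 0 -0.573 -0.44"
}}

```text
t: 8.15
position: [0.5191, 0.0101, 0.2433]
eef_rot: [0.002, 0.542, 0.841, 0.001]
force: [5.9, 0.5, -3.8]
opening: 0.0239
grasp_force: 2.6
```

```bash
cat > st.py <<'E'
from h import *
s=bot.get_state(); T=tool(); p=(T[:2,3]-[0.552,-0.0625]); a=np.arctan2(p[1],p[0])-np.radians(79.9)
f=np.array(s['force']); print('t',s['t'],'r %.4f alpha %.3f yaw %.3f'%(np.hypot(*p),a,np.arctan2(T[1,0],T[0,0])-np.radians(79.9)),'F tool x,y,z',np.round(T[:3,:3].T@f,2),'j6',s['joints'][5],'op',s['opening'],s['grasp_force'])
E
python3 st.py
```

```text
t 8.15 r 0.0797 alpha 0.602 yaw 0.602 F tool x,y,z [-1.96  5.56  3.82] j6 -0.4545095372165314 op 0.023885904908667644 2.553385868668556
```

>>> {"fn": "play_rows", "kwargs": {
  "deltas": "-0.001 -0.024 0 -0.057 -0.44;-0.003 -0.048 0 -0.115 -0.44;-0.006 -0.072 0 -0.172 -0.44;-0.011 -0.095 0 -0.229 -0.44;-0.018 -0.118 0 -0.286 -0.44;-0.026 -0.141 0 -0.344 -0.44;-0.035 -0.163 0 -0.401 -0.44;-0.041 -0.178 0 -0.439 -0.44;-0.047 -0.188 0 -0.468 -0.44;-0.049 -0.192 0 -0.477 -0.44"
}}

```text
t: 9.15
position: [0.4884, -0.0142, 0.2436]
eef_rot: [0.002, 0.318, 0.948, 0.001]
force: [5.7, 4.8, -3.0]
opening: 0.0236
grasp_force: 3.2
```

```bash
python3 st.py
python3 - <<'E'
from h import *
im,d,W=look('wrist',['post','pin_low','pivot','slot']); save(im,'w4.png')
im,d,W=look('top',['post','pin_low'])
E
```

```text
t 9.15 r 0.0798 alpha 1.098 yaw 1.100 F tool x,y,z [-1.65  7.31  3.05] j6 -1.0052338823195344 op 0.023622448620127932 3.1832847744226456
wrist pin_low 0.87 [0.4635 0.0139 0.0166]
wrist pivot 0.86 [ 0.5535 -0.0613  0.0133]
wrist pivot 0.62 [0.4627 0.0157 0.0171]
wrist slot 0.93 [ 0.4367 -0.0402  0.0103]
top post 0.36 [ 0.4946 -0.0089  0.0833]
top pin_low 0.38 [0.4638 0.0181 0.0176]
```

View pics/w4.png

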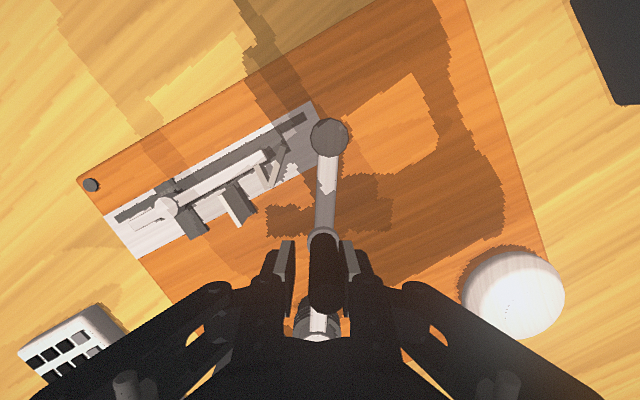

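The wrist view shows the hammer at (328,135) just short of the sloped nose at (280,155), with the flap plate at (238,205). I'll measure arm angle, nose and flap with the same camera for relative accuracy.

```bash
cat > m.py <<'E'
from h import *
def measure(pr=True):
    T=tool(); im,d=bot.grab_frame('wrist'); W=world_from_cam('wrist',T); c=bot.calibration('wrist')
    f=200/np.tan(np.radians(c['vfov']/2)); v,u=np.mgrid[0:400,0:640]
    P=np.stack([(u-c['cx'])/f*d,(v-c['cy'])/f*d,d],-1)@W[:3,:3].T+W[:3,3]
    a=np.radians(-10.1); B=np.array([[np.cos(a),np.sin(a)],[-np.sin(a),np.cos(a)]])
    q=(P[...,:2]-[0.552,-0.0625])@B.T*1000; z=P[...,2]*1000
    return im,d,q,z
def bar(q,z,d):
    r=np.hypot(q[...,0],q[...,1]); th=np.arctan2(-q[...,0],q[...,1])
    m=(d>0)&(r>96)&(r<114)&(abs(z-53)<3)&(th>0.7)&(th<2.1); return th[m].mean() if m.any() else None, m.sum()
E
python3 - <<'E'
from m import *
im,d,q,z=measure(); print('bar theta',bar(q,z,d))
for x in range(-136,-96,4):
    m=(d>0)&(abs(q[...,0]-x)<2)&(z>24)&(z<47)&(q[...,1]<50)&(q[...,1]>-60)
    y=q[m][:,1]; h,e=np.histogram(y,np.arange(-60,52,2)); print(x,[(int(e[i]),int(h[i]),int(z[m][(y>=e[i])&(y<e[i+1])].max())) for i in range(len(h)) if h[i]>2])
E
```

```text
bar theta (np.float64(1.0411060779836885), np.int64(580))
-136 [(-50, 7, 35), (-48, 16, 35), (-46, 14, 36), (-44, 26, 36), (-42, 19, 36), (-40, 37, 36), (-38, 23, 36), (-32, 3, 33), (-28, 3, 32), (-22, 3, 33), (-18, 3, 33), (-16, 3, 32), (-12, 4, 33), (-10, 3, 34), (-8, 5, 33), (-6, 3, 33), (-4, 4, 33), (-2, 4, 33), (0, 5, 33), (2, 3, 32), (4, 6, 35), (6, 3, 33), (8, 4, 33), (10, 5, 33), (12, 5, 33), (14, 6, 33), (16, 4, 34), (18, 4, 33), (20, 5, 33), (22, 6, 34), (24, 6, 33), (26, 6, 33), (28, 6, 33), (30, 5, 33)]
-132 [(-60, 12, 34), (-58, 17, 34), (-56, 17, 34), (-54, 17, 35), (-52, 6, 35), (-50, 16, 35), (-48, 21, 36), (-46, 16, 35), (-44, 19, 36), (-42, 17, 35), (-40, 19, 35), (-38, 23, 36), (-36, 24, 35), (-34, 16, 34), (-32, 19, 34), (-30, 16, 33), (-28, 20, 34), (-26, 19, 35), (-24, 16, 33), (-22, 16, 34), (-20, 23, 33), (-18, 18, 34), (-16, 17, 33), (-14, 19, 34), (-12, 17, 34), (-10, 21, 34), (-8, 17, 33), (-6, 19, 34), (-4, 19, 34), (-2, 19, 34), (0, 18, 33), (2, 20, 35), (4, 20, 34), (6, 21, 34), (8, 19, 34), (10, 19, 34), (12, 19, 34), (14, 20, 34), (16, 20, 34), (18, 20
[... 948 characters left out ...]
35), (-6, 8, 40), (-4, 6, 40), (20, 11, 35), (22, 21, 36), (24, 35, 36), (32, 3, 34), (34, 12, 35), (36, 22, 36), (38, 19, 36), (40, 12, 35), (42, 3, 37)]
-120 [(-8, 6, 40), (-6, 21, 41), (-4, 67, 42), (20, 15, 35), (22, 19, 36), (24, 29, 35), (28, 6, 36), (30, 12, 35), (32, 21, 35), (34, 18, 36), (36, 10, 36)]
-116 [(-8, 3, 40), (-6, 20, 42), (-4, 71, 42), (20, 18, 36), (22, 18, 36), (24, 26, 35), (26, 15, 36), (28, 21, 36), (30, 17, 36), (32, 7, 34)]
-112 [(-8, 5, 41), (-6, 16, 42), (-4, 65, 42), (20, 10, 36), (22, 17, 35), (24, 16, 35), (26, 15, 36), (28, 6, 35)]
-108 [(-8, 4, 41), (-6, 19, 42), (-4, 67, 42)]
-104 [(-6, 22, 41), (-4, 62, 41)]
-100 [(-8, 3, 41), (-6, 14, 42), (-4, 59, 41)]
```

The arm is at 1.041. The nose face at y≈20.5 gives hooking at ≈1.433, and the flap contact at ≈1.56. The draw target is about 1.495. I go most of the way first, to ≈1.39.

>>> {"fn": "play_rows", "kwargs": {
  "deltas": "0 -0.012 0 -0.029 -0.44;-0.001 -0.028 0 -0.067 -0.44;-0.002 -0.044 0 -0.105 -0.44;-0.004 -0.06 0 -0.143 -0.44;-0.007 -0.076 0 -0.181 -0.44;-0.011 -0.091 0 -0.22 -0.44;-0.014 -0.107 0 -0.258 -0.44;-0.019 -0.122 0 -0.296 -0.44;-0.022 -0.133 0 -0.325 -0.44;-0.024 -0.137 0 -0.334 -0.44"
}}

```text
t: 10.6
position: [0.4759, -0.0385, 0.2436]
eef_rot: [0.003, 0.148, 0.989, 0.001]
force: [5.6, 6.4, -1.3]
opening: 0.0238
grasp_force: 3.7
```

```bash
python3 st.py
python3 - <<'E'
from m import *
im,d,q,z=measure(); print('bar theta',bar(q,z,d)); save(im,'w5.png')
E
```

```text
t 10.6 r 0.0798 alpha 1.442 yaw 1.449 F tool x,y,z [-3.49  7.78  1.39] j6 -1.4090101906408248 op 0.023845963708967285 3.655882626771927
bar theta (np.float64(1.3888493938182278), np.int64(575))
```

View pics/w5.png

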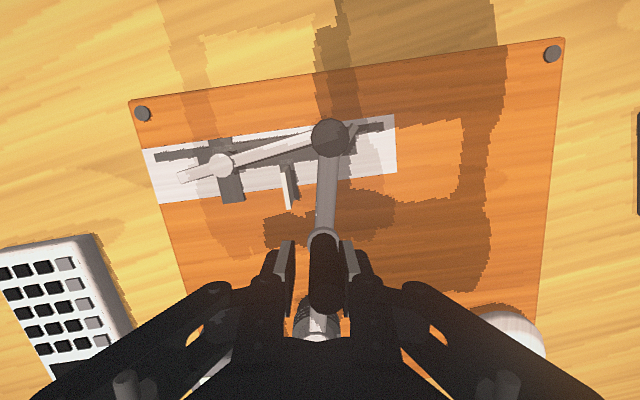

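The hammer at (330,137) is over the nose and the lever looks deflected; the flap at (290,185) is still clear. I go on in small steps.

>>> {"fn": "play_rows", "kwargs": {
  "deltas": "0 -0.004 0 -0.01 -0.44;0 -0.008 0 -0.019 -0.44;0 -0.012 0 -0.029 -0.44;0 -0.016 0 -0.038 -0.44;-0.001 -0.02 0 -0.048 -0.44;-0.001 -0.024 0 -0.057 -0.44;-0.001 -0.024 0 -0.057 -0.44"
}}

```text
t: 11.35
position: [0.4743, -0.0432, 0.2436]
eef_rot: [0.002, 0.119, 0.993, 0.001]
force: [4.3, 5.8, -0.4]
opening: 0.0237
grasp_force: 3.7
```

```bash
cat > b.py <<'E'
from m import *
im,d,q,z=measure(); print('bar theta',bar(q,z,d))
m=(d>0)&(q[...,0]>-112)&(q[...,0]<-100)&(z>34)&(z<43)&(q[...,1]<10)&(q[...,1]>-30); print('flap y',np.percentile(q[m][:,1],[5,50,95]).round(1),'z',np.percentile(z[m],95).round(1) if m.any() else 0)
m=(d>0)&(q[...,0]>-140)&(q[...,0]<-124)&(z>30)&(z<38)&(q[...,1]<5)&(q[...,1]>-35); print('lever fit',np.polyfit(q[m][:,1],q[m][:,0],1).round(3))
import sys
if len(sys.argv)>1: save(im,sys.argv[1])
E
python3 st.py; python3 b.py
```

```text
t 11.35 r 0.0801 alpha 1.503 yaw 1.508 F tool x,y,z [-2.78  6.69  0.43] j6 -1.4778559164540024 op 0.023742377330906277 3.69217112660408
bar theta (np.float64(1.4503889852079521), np.int64(570))
flap y [-6.1 -4.5 -3.3] z 41.8
lever fit [-9.0000e-03 -1.3108e+02]
```

>>> {"fn": "play_rows", "kwargs": {
  "deltas": "0 -0.003 0 -0.008 -0.44;0 -0.007 0 -0.016 -0.44;0 -0.01 0 -0.024 -0.44;0 -0.014 0 -0.033 -0.44;0 -0.016 0 -0.038 -0.44;0 -0.016 0 -0.038 -0.44"
}}

```text
t: 12.0
position: [0.4736, -0.0462, 0.2436]
eef_rot: [0.002, 0.1, 0.995, 0.001]
force: [4.4, 6.7, -0.0]
opening: 0.0242
grasp_force: 3.7
```

```bash
python3 st.py; python3 b.py w6.png
```

```text
t 12.0 r 0.0801 alpha 1.542 yaw 1.548 F tool x,y,z [-3.    7.4   0.07] j6 -1.5242665318946458 op 0.02416818384229252 3.710983246564865
bar theta (np.float64(1.4891021890543907), np.int64(572))
flap y [-6.2 -4.6 -3.3] z 42.1
lever fit [ 3.00000e-03 -1.30818e+02]
```

View pics/w6.png

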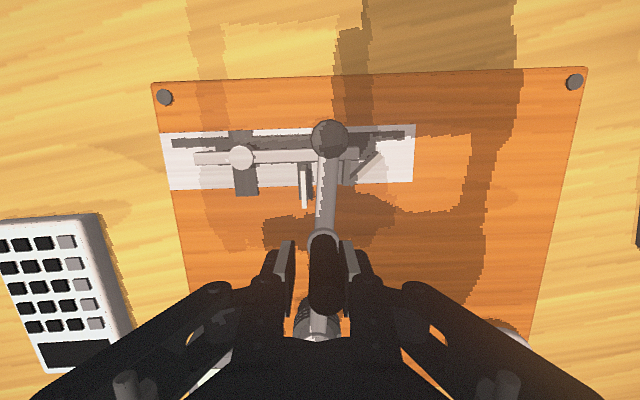

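The nose at (365,165) has sprung back behind the arm, and the flap at (303,185) is upright with the arm between them. Now I ease forward slowly.

>>> {"fn": "play_rows", "kwargs": {
  "deltas": "0 0.001 0 0.002 -0.44;0 0.003 0 0.007 -0.44;0 0.005 0 0.012 -0.44;0 0.007 0 0.017 -0.44;0 0.009 0 0.021 -0.44;0 0.011 0 0.026 -0.44;0 0.013 0 0.031 -0.44;0 0.014 0 0.033 -0.44;0 0.015 0 0.036 -0.44;0 0.016 0 0.038 -0.44"
}}

```text
t: 13.05
position: [0.4742, -0.0431, 0.2436]
eef_rot: [0.002, 0.119, 0.993, 0.001]
force: [6.0, 6.4, -0.4]
opening: 0.0237
grasp_force: 3.7
```

```bash
python3 st.py; python3 b.py
```

```text
t 13.05 r 0.0802 alpha 1.502 yaw 1.508 F tool x,y,z [-4.27  7.66  0.42] j6 -1.47748397733486 op 0.023736602483651836 3.6512933671474457
bar theta (np.float64(1.449874854714179), np.int64(576))
flap y [-6.2 -4.5 -3.3] z 42.1
lever fit [-8.00000e-03 -1.31077e+02]
```

>>> {"fn": "play_rows", "kwargs": {
  "deltas": "0 0.001 0 0.002 -0.44;0 0.002 0 0.004 -0.44;0 0.003 0 0.006 -0.44;0 0.004 0 0.008 -0.44;0 0.005 0 0.01 -0.44;0 0.006 0 0.012 -0.44;0 0.007 0 0.014 -0.44;0 0.008 0 0.016 -0.44;0 0.009 0 0.018 -0.44;0 0.009 0 0.02 -0.44"
}}

```text
t: 14.1
position: [0.4746, -0.0415, 0.2436]
eef_rot: [0.002, 0.13, 0.992, 0.001]
force: [4.9, 6.0, 0.7]
opening: 0.0242
grasp_force: 3.1
```

```bash
python3 st.py; python3 b.py
```

```text
t 14.1 r 0.0802 alpha 1.482 yaw 1.487 F tool x,y,z [-3.16  7.09 -0.64] j6 -1.4527827637280608 op 0.024181757153489573 3.1011633574962616
bar theta (np.float64(1.4306030082693122), np.int64(564))
flap y [-6.1 -4.4 -3.3] z 41.9
lever fit [-7.00000e-03 -1.31007e+02]
```

>>> {"fn": "play_rows", "kwargs": {
  "deltas": "0 0.001 0 0.002 -0.44;0 0.002 0 0.004 -0.44;0 0.003 0 0.006 -0.44;0 0.004 0 0.008 -0.44;0 0.005 0 0.01 -0.44;0 0.006 0 0.012 -0.44;0 0.007 0 0.014 -0.44;0 0.008 0 0.016 -0.44;0 0.008 0 0.018 -0.44;0 0.008 0 0.018 -0.44"
}}

```text
t: 15.15
position: [0.4737, -0.0406, 0.2426]
eef_rot: [-0.0, 0.139, 0.99, 0.0]
force: [2.3, 2.4, 2.3]
opening: 0.0239
grasp_force: 1.9
```

```bash
python3 st.py; python3 b.py
```

```text
t 15.15 r 0.0813 alpha 1.475 yaw 1.468 F tool x,y,z [-1.56  2.98 -2.32] j6 -1.429607285407254 op 0.0239139995484838 1.8723678588867188
bar theta (np.float64(1.429292988368336), np.int64(577))
flap y [-6.  -4.5 -3.3] z 42.1
lever fit [-1.00000e-02 -1.31083e+02]
```

The arm has stopped at 1.429 and the load is falling, so it is on the hook. I keep easing off until the pad is clear and the post is centred.

>>> {"fn": "play_rows", "kwargs": {
  "deltas": "0 0.001 0 0.002 -0.44;0 0.002 0 0.005 -0.44;0 0.003 0 0.007 -0.44;0 0.004 0 0.01 -0.44;0 0.006 0 0.014 -0.44;0 0.008 0 0.019 -0.44;0 0.01 0 0.024 -0.44;0 0.012 0 0.029 -0.44;0 0.013 0 0.031 -0.44;0 0.013 0 0.031 -0.44"
}}

```text
t: 16.2
position: [0.4745, -0.0381, 0.2427]
eef_rot: [0.0, 0.155, 0.988, -0.0]
force: [0.4, -0.1, -0.1]
opening: 0.0238
grasp_force: 0.0
```

```bash
python3 st.py; python3 b.py
```

```text
t 16.2 r 0.0812 alpha 1.442 yaw 1.435 F tool x,y,z [-0.4  -0.02  0.14] j6 -1.3916470067864202 op 0.02379492942558277 0.0
bar theta (np.float64(1.4285203600841767), np.int64(575))
flap y [-6.  -4.5 -3.2] z 42.0
lever fit [-1.00000e-02 -1.31062e+02]
```

The arm hangs on the catch at zero load, with the post centred. I open the fingers slowly and go straight up.

>>> {"fn": "play_rows", "kwargs": {
  "deltas": "0 0 0 0 -0.35;0 0 0 0 -0.2;0 0 0 0 0;0 0 0 0 0.2;0 0 0 0 0.3;0 0 0 0 0.3;0 0 0 0 0.3"
}}

```text
t: 16.95
position: [0.4745, -0.0381, 0.2427]
eef_rot: [-0.0, 0.155, 0.988, 0.0]
force: [-0.0, 0.9, 0.0]
opening: 0.0556
grasp_force: 0.0
```

>>> {"fn": "play_rows", "kwargs": {
  "deltas": "0 0 -0.03 0 0.3;0 0 -0.1 0 0.3;0 0 -0.2 0 0.3;0 0 -0.32 0 0.3;0 0 -0.45 0 0.3;0 0 -0.57 0 0.3;0 0 -0.66 0 0.3;0 0 -0.7 0 0.3;0 0 -0.7 0 0.3;0 0 -0.7 0 0.3"
}}

```text
t: 17.95
position: [0.4742, -0.0381, 0.3823]
eef_rot: [-0.0, 0.155, 0.988, 0.0]
force: [0.2, -0.4, -1.0]
opening: 0.0556
grasp_force: 0.0
```

```bash
python3 st.py; python3 b.py w7.png
```

```text
t 17.95 r 0.0815 alpha 1.443 yaw 1.435 F tool x,y,z [-0.25 -0.29  1.01] j6 -1.3917250343587255 op 0.05561700547894352 0.0
bar theta (np.float64(1.4273338119103325), np.int64(185))
flap y [-6.  -4.3 -3.1] z 42.2
lever fit [-8.00000e-03 -1.30904e+02]
```

View pics/w7.png

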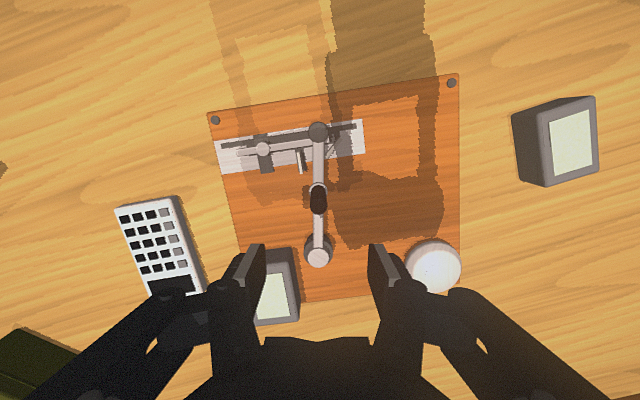

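The arm with its hammer at (318,132) hangs on the catch, the flap at (300,160) is upright, and the gripper is clear of everything.

```bash
python3 -c "
from station import bot; print(bot.hand_in())"
```

```text
the job is handed in; nothing more can be done
None
```

The alarm is set and handed in: the striker arm hangs on the catch at about 1.43 rad and is let go, the flap is upright, and nothing else on the counter was touched.

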